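# Lock a quick coupler onto the ball stud of a gauge test block

### The arm

A 6-joint arm with a two-finger parallel gripper is mounted at the origin on the work surface. World frame = base frame: x ahead of the robot, y to its left, z up, the work surface at z = 0. Lengths are in m, angles in degrees, forces in N, time in s.
With the tool pointing down it reaches from about 0.275 to 0.85 m from the base axis. Payload 5.2 kg.
Tool frame: the origin (TCP) lies between the finger pads; the fingertips stand 11 mm ahead of it and the grasp point (between the pads) lies 8 mm behind it; z points along the fingers, y is the line along which they close (so a half turn about z gives the same grasp; the last joint's range is limited). The gripper opens to 85 mm and grips with 20 to 120 N. Pads are 22 mm wide; open, the fingers measure 114 mm over their backs; the gripper's body (76 mm by 85 mm) begins 54 mm behind the grasp point. The pads swing forward as they close: fully open they stand 13 mm farther back than shut.
Start: joints at [-82.666, 14.817, 87.949, -0, 77.235, -11.62], TCP at [0.179, -0.52, 0.242] pointing down, gripper open.
Joint ranges: [-179.93, 179.93], [-52.35, 119.4], [10.71, 147.94], [-69.91, 249.91], [12.55, 155.21], [-178.61, 178.61]. Speed limits (degrees/s): [147.25, 147.25, 180, 180, 180, 180].

### API

Orientations are given as [roll, pitch, yaw] about the fixed x, y, z axes, in that order (R = Rz(yaw) Ry(pitch) Rx(roll)).
In Python, from plant import manip gives the robot as it stands. The module is installed in compiled form; this text tells all that it offers.
- The arm moves only by the tool jog_arm, never from a script. Its argument "rows" is one flat list of numbers, 7 for each row, row after row: the shift along the tool's x, y, z in mm, then the turn, a rotation vector about the tool's x, y, z in rad, then the gripper command: -1 is fully open, 1 is shut, values between are in proportion. In form: [dx, dy, dz, wx, wy, wz, fingers, dx, dy, dz, wx, wy, wz, fingers, ...]. A call has exactly 5 rows; each row is the pose to reach, as a shift and turn from the pose commanded when the call began, along the tool's axes at that moment; what a row does not reach only later rows make up. A row lasts 1/10 s, in which the tool goes at most 50 mm and 8.59 degrees, less where a joint would pass 70% of its speed; a pose out of reach is approached as far as the arm can. A call with a gripper value outside its range is refused whole. The fingers move at their own pace and stop on an object; "newtons" is the grip in N (left out, the last holds). Time passes only in rows, so rows that repeat a pose let the fingers close, or fill a call up. It gives the time, the measured TCP pose, the force, the opening and the grip force at its end, in the units of the state.
- manip.get_obs(): the state, without advancing time (a new reading comes with each control period).
- manip.get_image(name): name is "scene" or "top" or "wrist"; returns (picture, depth): 420x560x3 uint8, red, green, blue; 420x560 float32, m along the optical axis (not along the pixel's ray), 0 where there is no reading.
- manip.camera_params(name): a dict with "camera_matrix" (3x3 intrinsics, pixels), "camera_from_world" (4x4, takes a point from world to camera coordinates). Camera axes: x right, y up, looking along -z (the intrinsics and any distortion apply to the point x, -y, -z); pixel columns grow to the right and rows downward; lengths in m; the calibration is good to about 2 mm. A picture is of the moment at which its call begins: read the wrist's pose just before it. camera_params takes no time and is no camera call; for the wrist camera it gives the pose at the moment of the call.
- manip.finish_job(): hands the job in; it is judged then, once.
The state is a dict: "clock": time; "q": joint angles; "qd": joint speeds; "joint_efforts": joint torques, N m; "ee_pos": TCP position; "tool_rot": TCP orientation; "force": force on the tool from outside, world axes, zero at the start; "moment": the same for the moment, N m; "gripper_width": finger opening in m; "gripper_force": force on a finger pad.
Only numpy, scipy, OpenCV 4.12 (cv2) and the standard library are available. Lean on these libraries where they do the work, as an engineer would, in place of code of your own. Each camera call takes 0.05 s, during which the arm holds its last target. There are 200 camera calls.

### The job

The quick coupler is parked on its plate with its handle down. Raise the handle well up, move the coupler to the test block and lower it gently, without dropping it, over the ball stud until it is fully home on the ball, and press it lightly home (5 N or more) before you let go of it; then press the handle right down so that it locks, and let go. Feel your way: never push with more than about 20 N, and the other things on the bench stay where they are.

Things in the scene. Friction and masses are not known exactly. Their poses are not given: they have to be found in the camera images.
- coupler: loose quick coupler, about 0.75 kg: upright eight-sided aluminium housing, 47 mm over flats (51 over corners), 84 mm high, square stem on top, handle on its -x side. Origin: centre of its underside; z up. From below a blind bore 28 mm wide and 76 mm deep, mouth flared to 41 mm over the lowest 14 mm. Parked over a post: underside 12 mm above the bench; lift 45 mm straight up to clear
- stem (a point): middle of the coupler's square steel stem, by which it is picked up: 26 x 26 mm, sides parallel to the coupler's x and y, from 84 to 120 mm above its underside; this point is on its axis 107 mm up
- handle (a joint): handle angle, rad: 0 = right down (locked, at its stop), grows as it is raised, stop at 1.2. It stays where it is left; 2 to 3 N at the bar moves it. A tongue on it enters the bore below 0.3 rad and closes under the ball at 0: only with the tongue out can the coupler pass over the ball, and if the coupler is not home the tongue strikes the ball and the handle stops short
- handle_hinge (a point): middle of the handle's hinge axis, which is parallel to the coupler's y; at (-30, 0, 69) mm in the coupler's frame
- handle_bar (a point): middle of the handle's cross bar, 12 mm thick, parallel to the coupler's y, 75 mm from the hinge axis; 8 mm side arms at y = -31 and +31 mm join it to the hinge, with 54 mm free between them. At joint 0 the arms rise 15 degrees above level towards the coupler's -x; raising swings the bar up and towards the stem
- block: dark steel test block, fixed, 90 x 90 mm, 30 mm high; origin at the centre of its underside. A bright upright stud rises from its top: 26 mm ball on a 14 mm neck, over a 26 mm thick shaft whose shoulder is 36 mm below the ball's top. With the coupler home, its bore's end rests on the ball's top, its underside 4 to 28 mm above the block
- block_top (a point): centre of the block's top face, 30 mm above the bench. NOT the stud: the ball's top is 80 to 104 mm above this point, set anew each time and stiff downwards, and the stud floats up to 4 mm off this point along the block's x and along its y; it shifts sideways under 1 to 2 N, so the coupler's flared mouth brings it into line. Neither is measured
- park: grey parking plate, fixed, 100 x 100 mm, 12 mm thick, with a plain post 26 mm thick and 40 mm high that the coupler stands over; origin at the centre of its underside
- gauge: bystander: round dial gauge lying on its back, 104 mm across, 30 mm high; origin at the centre of its underside
- bezel: bystander: flat black ring, 84 mm across, 10 mm high; origin at the centre of its underside
- screwdriver: bystander: screwdriver 160 mm long lying on the bench
- spanner: bystander: spanner 170 mm long lying on the bench
- weight: bystander: brass disc weight 64 mm across, 34 mm high; origin at the centre of its underside
- fitting: bystander: brass cylinder 28 mm across, 28 mm high; origin at the centre of its underside
- oil_jar: bystander: amber jar 56 mm across, 75 mm high; origin at the centre of its underside
Not all that is in view belongs to the job. Leave any red or yellow look-alike of the coupler alone.

How it is judged (in metres and radians):
On the way, in this order (a step that is already met when the one before it is completed fails the run):
1. the handle is raised well up (joint above 0.8 rad) while the coupler is still on its parking plate (value of joint handle above 0.8 rad and horizontal distance between coupler and park below 0.02 m), for 0.2 s.
2. the coupler, handle still up (above 0.6 rad), is upright and low over the stud (underside less than 34 mm above the block's top) and presses on it with over 4 N while the fingers still hold its stem (value of joint handle above 0.6 rad and horizontal distance between coupler and block below 0.012 m and z of coupler in the frame of block below 0.064 m and angle between coupler's own z axis and vertical below 0.15 rad and contact force between coupler and block above 4 N and contact force between the fingers and coupler above 1 N and distance between the grasp point and stem below 0.035 m), for 0.1 s.
At the end, for the whole second after the job is handed in: coupler let go and at rest on the stud (over 2 N on it): within 12 mm of the block's centre, underside less than 34 mm above the block's top, within 0.15 rad of upright, handle below 0.08 rad; bystanders within 30 mm of their starts (value of joint handle below 0.08 rad and horizontal distance between coupler and block below 0.012 m and z of coupler in the frame of block below 0.064 m and angle between coupler's own z axis and vertical below 0.15 rad and contact force between coupler and block above 2 N and linear speed of coupler below 0.02 m/s and contact force between the fingers and coupler below 0.2 N); the robot touches nothing.
It fails at once if the coupler is pressed on the stud or block with more than 40 N while its handle is up (above 0.6 rad) (contact force between coupler and block above 40 N and value of joint handle above 0.6 rad).
It fails at once if the contact forces between coupler and stud add up to more than 90 N (contact force between coupler and block above 90 N).
It fails at once if the coupler is dropped: it moves faster than 0.22 m/s while the fingers are not touching it (linear speed of coupler above 0.22 m/s and contact force between the fingers and coupler below 0.1 N).
It fails at once if another thing on the bench is moved by more than 30 mm (distance of any of gauge, bezel, screwdriver, spanner, weight, fitting, oil_jar from where it was at the start of the episode above 0.03 m).
It also fails if it takes over 72 s, if anything falls off the work surface, if the arm or the gripper's body presses on something with over 40 N, if the wrist force passes 120 N, or if a joint passes its speed limit or range.

## Working session

There is one attempt and no reset: what is moved stays moved. The work goes in short steps, Python scripts to look and compute and a tool call to move; the robot and the scene stay as the last step left them, time stands still between calls to the robot, and variables do not carry over. Pictures are saved under pics/ and viewed, at most 10 in all, crops included, and the job is handed in when it is done.

Besides the shell and the picture viewer there is one more tool, called after "Call:" as name(argument=value, ...) on one line, values as JSON. jog_arm: Moves the arm, as the interface text tells. Its arguments: {"type":"object","properties":{"rows":{"type":"array"},"newtons":{"type":"number"}},"required":["rows"]}

```bash
mkdir -p pics
cat > h.py <<'E'
import numpy as np, cv2
from plant import manip
def snap(n,f):
    P=manip.camera_params(n); im,d=manip.get_image(n)
    cv2.imwrite(f'pics/{f}.png',im[:,:,::-1]); np.savez(f'{f}.npz',im=im,d=d,K=P['camera_matrix'],T=P['camera_from_world'])
    return im,d,P
def load(f): return np.load(f+'.npz')
def pt(z,u,v,plane=None):
    K,T=z['K'],z['T']; r=np.linalg.inv(K)@[u,v,1]; r=np.array([r[0],-r[1],-r[2]])
    R,t=T[:3,:3],T[:3,3]; o=-R.T@t; w=R.T@r
    s=(plane-o[2])/w[2] if plane is not None else z['d'][int(v),int(u)]
    return o+s*w
def cloud(z):
    v,u=np.mgrid[:420,:560]; K,T=z['K'],z['T']
    r=np.stack([u,v,np.ones_like(u)],-1)@np.linalg.inv(K).T*[1,-1,-1]
    return (r*z['d'][...,None]-T[:3,3])@T[:3,:3]
def proj(z,p):
    c=z['T'][:3,:3]@p+z['T'][:3,3]; q=z['K']@[c[0],-c[1],-c[2]]; return q[:2]/q[2]
E
python3 - <<'E'
from h import *
a=snap('scene','s0');b=snap('top','t0');print(a[2],b[2],manip.get_obs())
im=cv2.hconcat([cv2.imread('pics/s0.png'),cv2.imread('pics/t0.png')])
E
```

```text
{'camera_matrix': array([[457.90052723,   0.        , 283.09605382],
       [  0.        , 457.90052723, 213.25751395],
       [  0.        ,   0.        ,   1.        ]]), 'camera_from_world': array([[ 1.41376540e-01,  9.89955829e-01,  3.61722032e-04,
        -7.45968212e-02],
       [-5.91930338e-01,  8.42412495e-02,  8.01574630e-01,
         2.46062006e-01],
       [ 7.93493005e-01, -1.13537962e-01,  5.97894625e-01,
        -1.53284522e+00],
       [ 0.00000000e+00,  0.00000000e+00,  0.00000000e+00,
         1.00000000e+00]])} {'camera_matrix': array([[533.00287924,   0.        , 271.32419714],
       [  0.        , 533.00287924, 204.57941149],
       [  0.        ,   0.        ,   1.        ]]), 'camera_from_world': array([[-1.08579402e-03, -9.99972434e-01, -7.34517354e-03,
        -3.02267692e-02],
       [ 9.95683051e-01, -1.76279983e-03,  9.28016932e-02,
        -5.70817529e-01],
       [-9.28120832e-02, -7.21270128e-03,  9.95657519e-01,
        -1.57610015e+00],
       [ 0.00000000e+00,  0.00000000e+00,  0.00000000e+00,
         1.00000000e+00]])} {'clock': 0.1, 'q': array([-8.26668375e+01,  1.48565361e+01,  8.80051509e+01,  5.70241392e-05,
        7.72349875e+01, -1.16196575e+01]), 'qd': array([ 0.02573935, -0.0565605 , -0.27001224, -0.11884066,  0.07540052,
       -0.04995666]), 'joint_efforts': array([ 2.45992749e-03, -4.46969748e+01, -2.91246289e+01, -2.97495708e-04,
        6.21041268e-03,  4.25074887e-06]), 'ee_pos': array([ 0.1785962 , -0.51970982,  0.24154176]), 'tool_rot': array([-1.79905318e+02, -1.95260401e-02,  1.89527912e+01]), 'force': array([-0.53060787, -0.70079138,  0.20779172]), 'moment': array([ 6.91355441e-02,  1.30493785e-05, -3.29912361e-02]), 'gripper_force': 0.0, 'gripper_width': 0.08527227198443114}
```

View pics/s0.png

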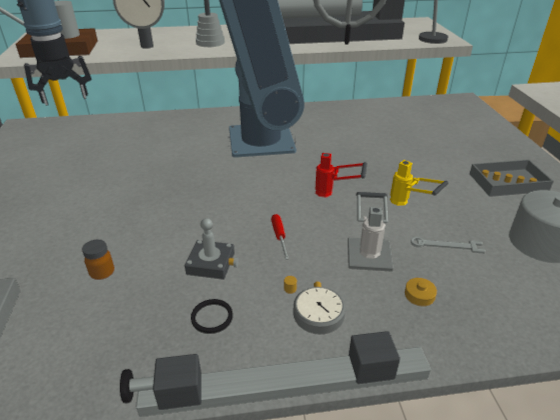

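View pics/t0.png

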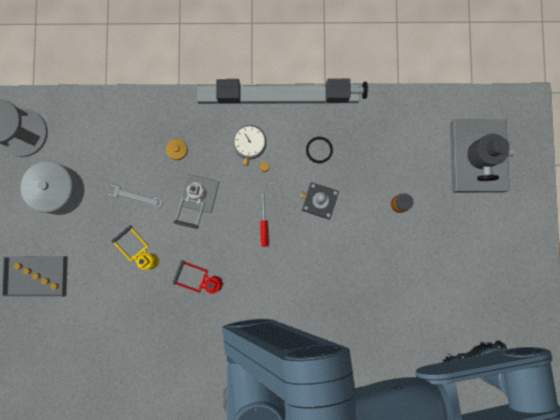

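The candidates are the silver coupler on the grey plate (scene 373,235; top 196,190), the red look-alike (scene 325,178; top 212,284) and the yellow one (scene 402,185; top 145,260). I choose the silver one because it stands on the parking plate. The block with the stud is at scene (210,255), top (320,200).

Run:
```python
from h import *
for f,(u0,u1,v0,v1),(b0,b1,c0,c1) in [('t0',(165,225,165,235),(296,345,176,225)),('s0',(335,405,185,275),(180,245,210,280))]:
    z=load(f);C=cloud(z)
    p=C[v0:v1,u0:u1].reshape(-1,3)
    print(f,'coupler')
    for a,b in [(.004,.02),(.06,.09),(.085,.1),(.1,.125),(.125,.14),(.14,.2)]:
        q=p[(p[:,2]>a)&(p[:,2]<b)]
        if len(q)>4: print(a,b,len(q),q.mean(0).round(4),q.min(0).round(4),q.max(0).round(4))
    q=p[(p[:,2]>.12)&(p[:,2]<.14)]
    if len(q)>4: print('stemrect',cv2.minAreaRect((q[:,:2]*1000).astype(np.float32)))
    q=p[(p[:,2]>.006)&(p[:,2]<.017)]; print('plate',cv2.minAreaRect((q[:,:2]*1000).astype(np.float32)))
    p=C[c0:c1,b0:b1].reshape(-1,3)
    q=p[(p[:,2]>.025)&(p[:,2]<.036)]; print('block',len(q),cv2.minAreaRect((q[:,:2]*1000).astype(np.float32)))
    q=p[p[:,2]>.085]; print('ball',len(q),q.mean(0),q.min(0),q.max(0), p[:,2].max())
im=cv2.imread('pics/t0.png')[165:240,165:345]
im2=cv2.imread('pics/s0.png')[180:275,325:455]
cv2.imwrite('pics/c0.png',cv2.vconcat([cv2.resize(im,(720,300),interpolation=2)]+[cv2.resize(im2,(720,300),interpolation=2)[:, :]] ))
```

```text
t0 coupler
0.004 0.02 1110 [0.6003 0.1903 0.0095] [0.4834 0.1126 0.004 ] [0.6955 0.295  0.0199]
0.06 0.09 150 [0.5802 0.1919 0.0835] [0.5323 0.1633 0.0605] [0.6315 0.2358 0.09  ]
0.085 0.1 235 [0.5791 0.1928 0.0926] [0.5    0.1633 0.085 ] [0.6315 0.2446 0.1   ]
0.1 0.125 160 [0.5283 0.207  0.1071] [0.4966 0.1734 0.1   ] [0.6267 0.2464 0.1231]
0.125 0.14 84 [0.607  0.1883 0.131 ] [0.5937 0.1745 0.1258] [0.6202 0.2032 0.1365]
stemrect ((607.3580322265625, 189.68568420410156), (28.01918601989746, 25.871458053588867), 76.12191772460938)
plate ((589.2178344726562, 203.73287963867188), (212.38497924804688, 180.8866424560547), 0.5125018954277039)
block 680 ((586.4751586914062, -169.6148681640625), (107.39166259765625, 90.30343627929688), 71.83647155761719)
ball 77 [ 0.56958457 -0.1648614   0.23703216] [ 0.42203938 -0.18697705  0.08660266] [ 0.59504874 -0.04260011  1.62200678] 1.62200678145032
s0 coupler
0.004 0.02 1063 [0.6108 0.1946 0.0113] [0.3118 0.1323 0.004 ] [0.6706 0.3428 0.02  ]
0.06 0.09 361 [0.6015 0.1949 0.0774] [0.4191 0.1665 0.06  ] [0.6364 0.3325 0.0899]
0.085 0.1 350 [0.59   0.1941 0.0928] [0.5095 0.1668 0.0852] [0.6347 0.2445 0.0998]
0.1 0.125 282 [0.5615 0.2021 0.1083] [0.5021 0.1762 0.1   ] [0.6265 0.2499 0.1247]
0.125 0.14 111 [0.6126 0.19   0.1304] [0.5958 0.1769 0.125 ] [0.6265 0.2055 0.1337]
stemrect ((610.9817504882812, 191.63687133789062), (26.001981735229492, 29.247848510742188), 74.82040405273438)
plate ((527.7960815429688, 230.39120483398438), (115.5918197631836, 299.4273376464844), 64.84757995605469)
block 958 ((589.2420654296875, -167.13990783691406), (108.15605163574219, 92.57331848144531), 72.99104309082031)
ball 211 [ 0.66519799 -0.16875846  0.1666007 ] [ 0.57716979 -0.18649186  0.08520527] [ 1.37249976 -0.12091713  0.71926984] 0.719269837114654
```

View pics/c0.png

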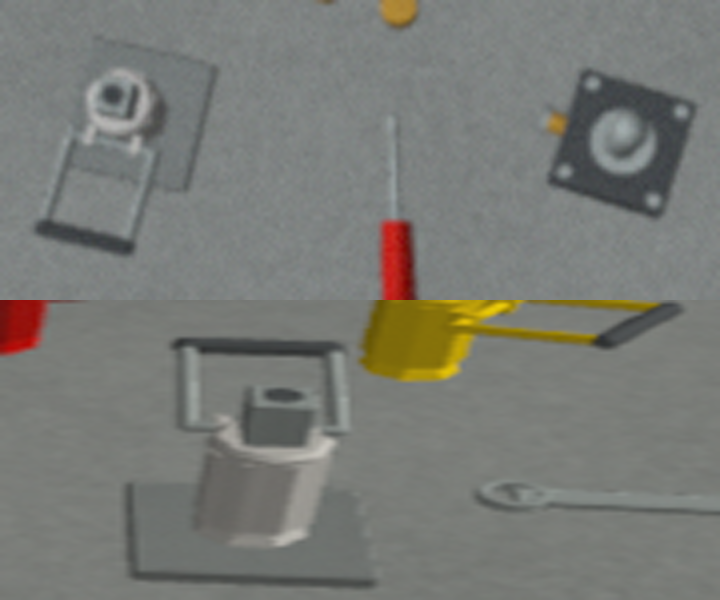

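Crop confirms the silver coupler on the grey plate, with its handle towards the robot. The stem is at about (0.609, 0.190), yaw about -15°, and the bar should be near (0.510, 0.217, 0.100). Moving above the bar.

Call:
jog_arm(rows=[28, -30, 0, 0, 0, 0, -1, 56, -60, 0, 0, 0, 0, -1, 84, -90, 0, 0, 0, 0, -1, 112, -120, 0, 0, 0, 0, -1, 140, -148, 0, 0, 0, 0, -1])

```text
clock: 0.6
ee_pos: [0.2632, -0.3328, 0.2419]
tool_rot: [-179.9, -0.0, 18.9]
force: [-0.1, 0.7, -0.1]
gripper_width: 0.0853
gripper_force: 0.0
```

Call:
jog_arm(rows=[28, -30, 0, 0, 0, 0, -1, 56, -60, 0, 0, 0, 0, -1, 84, -90, 0, 0, 0, 0, -1, 112, -120, 0, 0, 0, 0, -1, 140, -148, 0, 0, 0, 0, -1])

```text
clock: 1.1
ee_pos: [0.3474, -0.1475, 0.2422]
tool_rot: [-180.0, 0.0, 18.9]
force: [1.1, -1.0, 0.6]
gripper_width: 0.0851
gripper_force: 0.0
```

Call:
jog_arm(rows=[28, -30, 0, 0, 0, 0, -1, 56, -60, 0, 0, 0, 0, -1, 84, -90, 0, 0, 0, 0, -1, 112, -120, 0, 0, 0, 0, -1, 140, -148, 0, 0, 0, 0, -1])

```text
clock: 1.6
ee_pos: [0.4318, 0.0381, 0.2422]
tool_rot: [-180.0, 0.0, 19.0]
force: [0.7, -1.2, -0.8]
gripper_width: 0.0848
gripper_force: 0.0
```

Call:
jog_arm(rows=[20, -22, 0, 0, 0, -0.14, -1, 40, -44, 0, 0, 0, -0.28, -1, 60, -66, 0, 0, 0, -0.42, -1, 80, -88, 0, 0, 0, -0.56, -1, 90, -98, 0, 0, 0, -0.7, -1])

```text
clock: 2.1
ee_pos: [0.4853, 0.1602, 0.2418]
tool_rot: [-180.0, -0.0, 59.5]
force: [-0.7, -1.1, -1.0]
gripper_width: 0.0858
gripper_force: 0.0
```

```bash
cat >> h.py <<'E'
from scipy.spatial.transform import Rotation as Ro
def to(p,yaw,pitch=0):
    o=manip.get_obs(); R=Ro.from_euler('xyz',o['tool_rot'],degrees=True)
    print('t',round(o['clock'],2),'pos',o['ee_pos'].round(4),'rot',o['tool_rot'].round(1),'F',o['force'].round(1),'w',round(o['gripper_width'],4))
    T=Ro.from_euler('xyz',[180,pitch,yaw],degrees=True)
    print('  d',(R.inv().apply(np.array(p)-o['ee_pos'])*1000).round(1),'w',(R.inv()*T).as_rotvec().round(3))
E
python3 - <<'E'
from h import *
im,d,P=snap('wrist','w1'); to([.510,.2165,.25],75); z=load('w1'); C=cloud(z)
T=z['T'];print('cam',-T[:3,:3].T@T[:3,3],-T[2,:3])
E
```

```text
t 2.15 pos [0.4858 0.1611 0.2417] rot [-1.799e+02 -1.000e-01  5.990e+01] F [-0.   1.2  0.4] w 0.085
  d [60.1 -6.9 -8.2] w [-0.001 -0.001 -0.264]
cam [0.52329119 0.22581268 0.37397445] [-0.15099016 -0.25189878 -0.95590218]
```

View pics/w1.png

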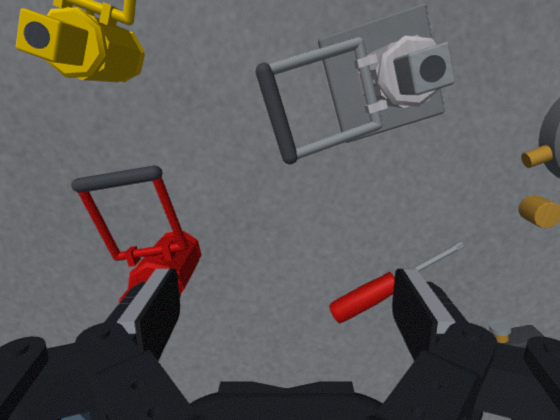

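The wrist view shows the bar from (264,70) to (290,157), the stem-top hole at (432,68), and the red and yellow decoys well apart.

Run:
```python
from h import *
z=load('w1')
a=pt(z,264,70,.1004);b=pt(z,290,157,.1004);s=pt(z,432,68,.132)
print(a,b,np.linalg.norm(a-b),pt(z,277,113),pt(z,432,68)); m=(a+b)/2
print('bar',m,'stem',s,np.linalg.norm((s-m)[:2]),'yaw',np.degrees(np.arctan2(*(s-m)[1::-1])),np.degrees(np.arctan2(*(a-b)[1::-1]))-90)
to([m[0],m[1],.2],75)
```

```text
[0.51732455 0.24646656 0.1004    ] [0.50183848 0.18410929 0.1004    ] 0.06425144058185828 [0.51047201 0.21695511 0.10959447] [0.60851316 0.19179912 0.13136108]
bar [0.50958152 0.21528792 0.1004    ] stem [0.60828873 0.19188869 0.132     ] 0.10144278482555832 yaw -13.336183466248878 -13.94692479273391
t 2.15 pos [0.4858 0.1611 0.2417] rot [-1.799e+02 -1.000e-01  5.990e+01] F [-0.   1.2  0.4] w 0.085
  d [58.8 -6.6 41.8] w [-0.001 -0.001 -0.264]
```

Call:
jog_arm(rows=[20, -2, 14, 0, 0, -0.1, -0.3, 40, -5, 28, 0, 0, -0.2, -0.3, 59, -7, 42, 0, 0, -0.28, -0.3, 59, -7, 70, 0, 0, -0.28, -0.3, 59, -7, 90, 0, 0, -0.28, -0.3], newtons=30)

```text
clock: 2.65
ee_pos: [0.5085, 0.2123, 0.1505]
tool_rot: [-179.9, 0.1, 75.0]
force: [0.4, -0.1, 0.3]
gripper_width: 0.0555
gripper_force: 0.0
```

Run:
```python
from h import *
to([.5093,.2160,.092],76)
```

```text
t 2.65 pos [0.5085 0.2123 0.1505] rot [-1.799e+02  1.000e-01  7.500e+01] F [ 0.4 -0.1  0.3] w 0.0555
  d [ 3.9 -0.1 58.5] w [-0.002  0.001 -0.017]
```

Call:
jog_arm(rows=[4, 0, 20, 0, 0, -0.01, -0.3, 4, 0, 40, 0, 0, -0.01, -0.3, 4, 0, 57, 0, 0, -0.01, -0.3, 4, 0, 57, 0, 0, -0.01, 1, 4, 0, 57, 0, 0, -0.01, 1], newtons=25)

```text
clock: 3.15
ee_pos: [0.5101, 0.2157, 0.0953]
tool_rot: [-180.0, 0.0, 75.6]
force: [-0.3, -0.9, 0.6]
gripper_width: 0.0275
gripper_force: 0.0
```

Call:
jog_arm(rows=[0, 0, 0, 0, 0, 0, 1, 0, 0, 0, 0, 0, 0, 1, 0, 0, 0, 0, 0, 0, 1, 0, 0, 0, 0, 0, 0, 1, 0, 0, 0, 0, 0, 0, 1])

```text
clock: 3.65
ee_pos: [0.5104, 0.2163, 0.0957]
tool_rot: [180.0, -0.0, 75.7]
force: [-1.0, 1.3, 1.0]
gripper_width: 0.0108
gripper_force: 24.5
```

Call:
jog_arm(rows=[0, 1.9, -6.3, 0, 0, 0, 1, 0, 4.4, -12.3, 0, 0, 0, 1, 0, 7.4, -18.1, 0, 0, 0, 1, 0, 11, -23.6, 0, 0, 0, 1, 0, 14.9, -28.8, 0, 0, 0, 1])

```text
clock: 4.15
ee_pos: [0.5246, 0.2123, 0.1243]
tool_rot: [-179.9, 0.0, 75.7]
force: [1.0, 0.3, -6.1]
gripper_width: 0.0109
gripper_force: 24.4
```

Call:
jog_arm(rows=[0, 4.5, -4.8, 0, 0, 0, 1, 0, 9.3, -9.3, 0, 0, 0, 1, 0, 14.5, -13.2, 0, 0, 0, 1, 0, 20, -16.8, 0, 0, 0, 1, 0, 25.8, -19.8, 0, 0, 0, 1])

```text
clock: 4.65
ee_pos: [0.5461, 0.2073, 0.1455]
tool_rot: [-179.6, 0.0, 75.7]
force: [-15.4, 2.5, 16.7]
gripper_width: 0.0107
gripper_force: 25.6
```

Call:
jog_arm(rows=[0, 4.8, -2, 0, 0, 0, 1, 0, 9.8, -3.7, 0, 0, 0, 1, 0, 12.3, -4.4, 0, 0, 0, 1, 0, 12.3, -4.4, 0, 0, 0, 1, 0, 12.3, -4.4, 0, 0, 0, 1])

```text
clock: 5.15
ee_pos: [0.561, 0.204, 0.151]
tool_rot: [-180.0, -0.1, 75.7]
force: [-7.0, 2.4, 10.3]
gripper_width: 0.0111
gripper_force: 25.6
```

Call:
jog_arm(rows=[0, 0, 0, 0, 0, 0, 0.4, 0, 0, 0, 0, 0, 0, 0.4, 0, 0, 0, 0, 0, 0, 0.4, 0, 0, -10, 0, 0, 0, 0.4, 0, 0, -30, 0, 0, 0, 0.4])

```text
clock: 5.65
ee_pos: [0.561, 0.2026, 0.1774]
tool_rot: [-179.8, 0.1, 75.7]
force: [0.3, 0.1, 0.2]
gripper_width: 0.0258
gripper_force: 0.0
```

Call:
jog_arm(rows=[0, 0, -20, 0, 0, 0, 0.4, 0, 0, -45, 0, 0, 0, 0, 0, 0, -75, 0, 0, 0, 0, 0, -20, -90, 0, 0, 0, 0, 0, -20, -90, 0, 0, 0, 0])

```text
clock: 6.15
ee_pos: [0.5427, 0.2086, 0.2722]
tool_rot: [179.7, -0.1, 75.7]
force: [0.2, 0.4, 0.2]
gripper_width: 0.0428
gripper_force: 0.0
```

Run:
```python
from h import *
im,d,P=snap('wrist','w2'); to([.6085,.1915,.23],165)
```

```text
t 6.2 pos [0.5429 0.2082 0.2704] rot [ 1.798e+02 -1.000e-01  7.570e+01] F [ 0.  -0.4 -0.1] w 0.043
  d [ 0.  67.5 40.6] w [ 0.004  0.002 -1.558]
```

View pics/w2.png

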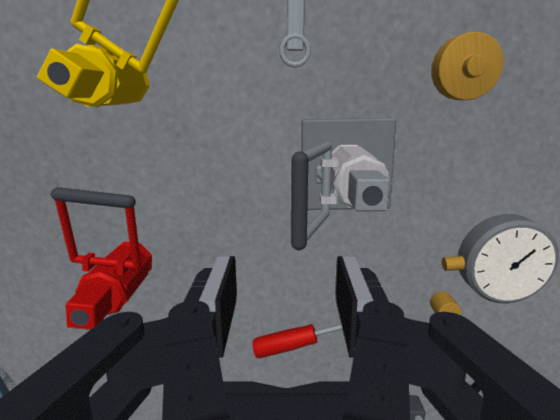

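The handle is up: bar centre (299,200), stem-top hole (372,195). The coupler is still on its plate.

Run:
```python
from h import *
z=load('w2')
s=pt(z,372,195,.132);s2=pt(z,372,195);b=pt(z,299,200,.153);b2=pt(z,299,200)
print(s,s2,b,b2,np.linalg.norm((s-b)[:2]))
a=pt(z,300,158,.15);c=pt(z,299,243,.15);print('yaw',np.degrees(np.arctan2(*(a-c)[1::-1]))-90,np.linalg.norm(a-c))
to([s[0],s[1],.23],166); to([s[0],s[1],.23],-14)
```

```text
[0.60742506 0.19200595 0.132     ] [0.60733088 0.19218638 0.13254561] [0.552451   0.20841871 0.153     ] [0.5525889  0.20970035 0.15737353] 0.05737182843571323
yaw -14.469274967529202 0.06429505802142052
t 6.2 pos [0.5429 0.2082 0.2704] rot [ 1.798e+02 -1.000e-01  7.570e+01] F [ 0.  -0.4 -0.1] w 0.043
  d [ 0.2 66.4 40.6] w [ 0.004  0.002 -1.576]
t 6.2 pos [0.5429 0.2082 0.2704] rot [ 1.798e+02 -1.000e-01  7.570e+01] F [ 0.  -0.4 -0.1] w 0.043
  d [ 0.2 66.4 40.6] w [ 0.002 -0.004  1.566]
```

Call:
jog_arm(rows=[0, 20, 0, 0, 0, 0.145, -0.6, 0, 40, 0, 0, 0, 0.29, -0.6, 0, 66, 0, 0, 0, 0.435, -0.6, 0, 66, 10, 0, 0, 0.58, -0.6, 0, 66, 20, 0, 0, 0.725, -0.6])

```text
clock: 6.7
ee_pos: [0.6075, 0.1907, 0.2464]
tool_rot: [-180.0, 0.1, 33.7]
force: [-0.2, 0.4, -0.9]
gripper_width: 0.0683
gripper_force: 0.0
```

Call:
jog_arm(rows=[0, 0, 0, 0, 0, 0.145, -0.6, 0, 0, 0, 0, 0, 0.29, -0.6, 0, 0, 0, 0, 0, 0.435, -0.6, 0, 0, 0, 0, 0, 0.58, -0.6, 0, 0, 0, 0, 0, 0.725, -0.6])

```text
clock: 7.2
ee_pos: [0.6066, 0.1911, 0.2467]
tool_rot: [179.9, 0.1, -7.8]
force: [0.5, 0.2, 0.1]
gripper_width: 0.0685
gripper_force: 0.0
```

Call:
jog_arm(rows=[0, 0, 0, 0, 0, 0.115, -0.6, 0, 0, 0, 0, 0, 0.115, -0.6, 0, 0, 0, 0, 0, 0.115, -0.6, 0, 0, 0, 0, 0, 0.115, -0.6, 0, 0, 0, 0, 0, 0.115, -0.6])

```text
clock: 7.7
ee_pos: [0.6063, 0.1916, 0.2481]
tool_rot: [180.0, 0.0, -13.9]
force: [0.3, -0.2, -0.4]
gripper_width: 0.0678
gripper_force: 0.0
```

Run:
```python
from h import *
to([.6078,.1918,.114],-14.2)
z=load('w2')
for f in ['t0','s0']:
    z=load(f);p=cloud(z).reshape(-1,3)
    q=p[(np.hypot(p[:,0]-.588,p[:,1]+.168)<.025)&(p[:,2]>.09)&(p[:,2]<.2)]
    q=q[np.argsort(-q[:,2])];print(f,len(q),q[:12].round(4))
```

```text
t 7.7 pos [0.6063 0.1916 0.2481] rot [180.    0.  -13.9] F [ 0.3 -0.2 -0.4] w 0.0678
  d [  1.4  -0.6 134.1] w [0.    0.    0.005]
t0 66 [[ 0.5761 -0.1738  0.1354]
 [ 0.5821 -0.1742  0.1316]
 [ 0.5878 -0.1743  0.1312]
 [ 0.5795 -0.1828  0.1296]
 [ 0.5852 -0.1773  0.1294]
 [ 0.5909 -0.1774  0.1291]
 [ 0.5796 -0.1801  0.1289]
 [ 0.5882 -0.169   0.1279]
 [ 0.5825 -0.1661  0.1278]
 [ 0.5854 -0.1747  0.1272]
 [ 0.5826 -0.1718  0.1271]
 [ 0.5854 -0.1803  0.1271]]
s0 155 [[ 0.5864 -0.1735  0.1291]
 [ 0.5901 -0.1715  0.1291]
 [ 0.5857 -0.1756  0.1288]
 [ 0.5844 -0.1778  0.128 ]
 [ 0.591  -0.1799  0.128 ]
 [ 0.5907 -0.182   0.1279]
 [ 0.5915 -0.1758  0.1279]
 [ 0.5944 -0.1758  0.1275]
 [ 0.5871 -0.1779  0.1275]
 [ 0.5872 -0.1758  0.1273]
 [ 0.5905 -0.1738  0.1269]
 [ 0.5867 -0.1738  0.1267]]
```

Call:
jog_arm(rows=[1.4, -0.6, 30, 0, 0, 0, -0.6, 1.4, -0.6, 60, 0, 0, 0, -0.6, 1.4, -0.6, 90, 0, 0, 0, -0.6, 1.4, -0.6, 115, 0, 0, 0, -0.6, 1.4, -0.6, 133, 0, 0, 0, -0.6])

```text
clock: 8.2
ee_pos: [0.6069, 0.1918, 0.1133]
tool_rot: [180.0, 0.1, -13.9]
force: [0.6, 0.8, 0.5]
gripper_width: 0.0685
gripper_force: 0.0
```

Call:
jog_arm(rows=[0, 0, 0, 0, 0, 0, 0, 0, 0, 0, 0, 0, 0, 1, 0, 0, 0, 0, 0, 0, 1, 0, 0, 0, 0, 0, 0, 1, 0, 0, 0, 0, 0, 0, 1], newtons=60)

```text
clock: 8.7
ee_pos: [0.6088, 0.1918, 0.117]
tool_rot: [-179.9, -0.2, -14.0]
force: [-0.4, -0.8, 4.1]
gripper_width: 0.0248
gripper_force: 61.6
```

Call:
jog_arm(rows=[0, 0, 0, 0, 0, 0, 1, 0, 0, 0, 0, 0, 0, 1, 0, 0, 0, 0, 0, 0, 1, 0, 0, -2, 0, 0, 0, 1, 0, 0, -4, 0, 0, 0, 1])

```text
clock: 9.2
ee_pos: [0.608, 0.1917, 0.1182]
tool_rot: [180.0, -0.0, -14.0]
force: [6.1, 0.0, -10.9]
gripper_width: 0.0251
gripper_force: 59.9
```

Call:
jog_arm(rows=[0, 0, -8, 0, 0, 0, 1, 0, 0, -20, 0, 0, 0, 1, 0, 0, -32, 0, 0, 0, 1, 0, 0, -44, 0, 0, 0, 1, 0, 0, -56, 0, 0, 0, 1])

```text
clock: 9.7
ee_pos: [0.6067, 0.1921, 0.1755]
tool_rot: [180.0, 0.1, -14.0]
force: [0.3, -0.1, -6.6]
gripper_width: 0.0249
gripper_force: 60.5
```

Call:
jog_arm(rows=[0, 0, -20, 0, 0, 0, 1, 0, 0, -45, 0, 0, 0, 1, 0, 0, -70, 0, 0, 0, 1, 0, 0, -90, 0, 0, 0, 1, 0, 0, -100, 0, 0, 0, 1])

```text
clock: 10.2
ee_pos: [0.608, 0.1922, 0.2781]
tool_rot: [-179.9, -0.2, -14.0]
force: [-0.4, 0.8, -7.3]
gripper_width: 0.0247
gripper_force: 60.8
```

Run:
```python
from h import *
to([.53,-.165,.30],-14)
```

```text
t 10.2 pos [0.608  0.1922 0.2781] rot [-179.9   -0.2  -14. ] F [-0.4  0.8 -7.3] w 0.0247
  d [ 10.6 365.4 -22.3] w [-0.001 -0.003  0.   ]
```

Call:
jog_arm(rows=[-2, 15, -5, 0, 0, 0, 1, -4, 45, -10, 0, 0, 0, 1, -6, 80, -15, 0, 0, 0, 1, -8, 120, -20, 0, 0, 0, 1, -10, 160, -20, 0, 0, 0, 1])

```text
clock: 10.7
ee_pos: [0.5579, 0.0375, 0.2951]
tool_rot: [180.0, 0.1, -14.0]
force: [1.4, -0.7, -6.9]
gripper_width: 0.0248
gripper_force: 60.7
```

Call:
jog_arm(rows=[-2, 40, 0, 0, 0, 0, 1, -5, 80, 0, 0, 0, 0, 1, -8, 120, 0, 0, 0, 0, 1, -10, 155, 0, 0, 0, 0, 1, -12, 180, 0, 0, 0, 0, 1])

```text
clock: 11.2
ee_pos: [0.502, -0.135, 0.2944]
tool_rot: [180.0, 0.1, -14.1]
force: [-0.6, 0.1, -7.5]
gripper_width: 0.0249
gripper_force: 60.7
```

Call:
jog_arm(rows=[0, 12, 0, 0, 0, 0, 1, 0, 18, 0, 0, 0, 0, 1, 0, 18, 0, 0, 0, 0, 1, 0, 18, 0, 0, 0, 0, 1, 0, 18, 0, 0, 0, 0, 1])

```text
clock: 11.7
ee_pos: [0.5001, -0.149, 0.2952]
tool_rot: [-180.0, 0.0, -13.9]
force: [-0.7, 0.1, -7.0]
gripper_width: 0.0247
gripper_force: 60.9
```

Run:
```python
from h import *
im,d,P=snap('wrist','w3'); to([.588,-.168,.30],-14)
```

```text
t 11.75 pos [ 0.5001 -0.1491  0.2953] rot [-180.     0.   -13.9] F [ 0.2 -0.9 -6.6] w 0.0249
  d [89.9 -2.8 -4.7] w [-0.     0.     0.002]
```

View pics/w3.png

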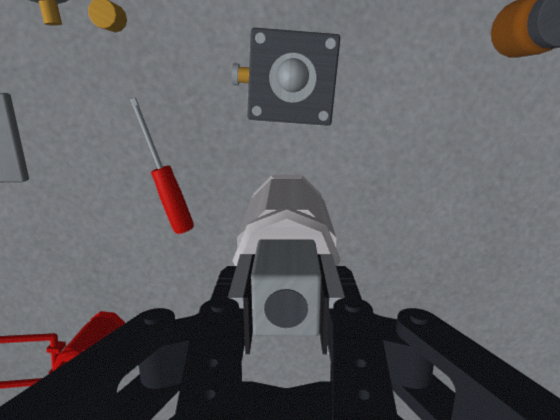

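The ball is at (293,75), and the block-top corners are (251,28), (340,36), (331,125) and (248,120). The held stem's top hole is at (286,308).

Run:
```python
from h import *
z=load('w3')
c=[pt(z,*p,.03) for p in [(251,28),(340,36),(331,125),(248,120)]]
print('block',np.mean(c,0),[np.linalg.norm(c[i]-c[i-1]).round(4) for i in range(4)])
s=[pt(z,*p,.03) for p in [(260,38),(330,43),(323,115),(256,111)]];print('screws',np.mean(s,0))
b=pt(z,293,75,.114);print('ball',b,pt(z,293,75))
t=pt(z,286,308);t2=pt(z,286,308,.311);print('stem',t,t2)
o=manip.get_obs()['ee_pos'];print('stem-tcp',t-o,t2-o)
tip=cloud(z)[60:90,280:306].reshape(-1,3);print('ballz',np.sort(tip[:,2])[-8:])
e=b-t2; a=np.radians(-13.9);print('move toolx',1000*(e[0]*np.cos(a)+e[1]*np.sin(a)),'tooly',1000*(e[0]*np.sin(a)-e[1]*np.cos(a)))
e=b-o; print('vs TCP',1000*(e[0]*np.cos(a)+e[1]*np.sin(a)),'tooly',1000*(e[0]*np.sin(a)-e[1]*np.cos(a)))
```

```text
block [ 0.58326092 -0.17562395  0.03      ] [np.float64(0.0891), np.float64(0.0887), np.float64(0.0871), np.float64(0.0884)]
screws [ 0.58433104 -0.1756014   0.03      ]
ball [ 0.58376373 -0.17465932  0.114     ] [ 0.58326627 -0.17426686  0.12808393]
stem [ 0.49956386 -0.14766894  0.31102586] [ 0.49954761 -0.14766488  0.311     ]
stem-tcp [-0.00053926  0.00142048  0.01575393] [-0.00055551  0.00142454  0.01572807]
ballz [0.12958802 0.1296343  0.12966233 0.12977696 0.12978074 0.12998228
 0.13023387 0.42736839]
move toolx 88.2348002380836 tooly 5.972879734919698
vs TCP 87.35334220282249 tooly 4.723503983339559
```

Call:
jog_arm(rows=[15, 1, 0, 0, 0, 0, 1, 40, 3, 0, 0, 0, 0, 1, 65, 4, 0, 0, 0, 0, 1, 80, 5.5, 0, 0, 0, 0, 1, 88, 5.5, 0, 0, 0, 0, 1])

```text
clock: 12.25
ee_pos: [0.5852, -0.1764, 0.2946]
tool_rot: [-180.0, 0.0, -13.9]
force: [0.5, 1.1, -7.4]
gripper_width: 0.025
gripper_force: 60.8
```

Call:
jog_arm(rows=[0, 0, 12, 0, 0, 0, 1, 0, 0, 27, 0, 0, 0, 1, 0, 0, 40, 0, 0, 0, 1, 0, 0, 50, 0, 0, 0, 1, 0, 0, 55, 0, 0, 0, 1])

```text
clock: 12.75
ee_pos: [0.583, -0.1762, 0.2387]
tool_rot: [-180.0, 0.1, -14.0]
force: [0.2, 0.8, -7.8]
gripper_width: 0.0249
gripper_force: 60.7
```

Call:
jog_arm(rows=[0, 0, 3, 0, 0, 0, 1, 0, 0, 6, 0, 0, 0, 1, 0, 0, 9, 0, 0, 0, 1, 0, 0, 12, 0, 0, 0, 1, 0, 0, 15, 0, 0, 0, 1])

```text
clock: 13.25
ee_pos: [0.584, -0.1768, 0.2254]
tool_rot: [180.0, -0.0, -14.0]
force: [-0.6, 0.1, -7.5]
gripper_width: 0.0248
gripper_force: 60.7
```

Call:
jog_arm(rows=[0, 0, 3, 0, 0, 0, 1, 0, 0, 6, 0, 0, 0, 1, 0, 0, 9, 0, 0, 0, 1, 0, 0, 12, 0, 0, 0, 1, 0, 0, 15, 0, 0, 0, 1])

```text
clock: 13.75
ee_pos: [0.5839, -0.1767, 0.21]
tool_rot: [-180.0, 0.0, -14.0]
force: [0.3, 0.1, -7.2]
gripper_width: 0.0253
gripper_force: 60.8
```

Call:
jog_arm(rows=[0, 0, 3, 0, 0, 0, 1, 0, 0, 6, 0, 0, 0, 1, 0, 0, 9, 0, 0, 0, 1, 0, 0, 12, 0, 0, 0, 1, 0, 0, 15, 0, 0, 0, 1])

```text
clock: 14.25
ee_pos: [0.5839, -0.1767, 0.1951]
tool_rot: [-180.0, -0.0, -14.0]
force: [-0.1, 1.5, -6.2]
gripper_width: 0.0248
gripper_force: 60.9
```

Call:
jog_arm(rows=[0, 0, 3, 0, 0, 0, 1, 0, 0, 6, 0, 0, 0, 1, 0, 0, 9, 0, 0, 0, 1, 0, 0, 12, 0, 0, 0, 1, 0, 0, 15, 0, 0, 0, 1])

```text
clock: 14.75
ee_pos: [0.5839, -0.1768, 0.18]
tool_rot: [-180.0, 0.0, -14.0]
force: [-0.1, 1.3, -6.4]
gripper_width: 0.0255
gripper_force: 60.9
```

Call:
jog_arm(rows=[0, 0, 2, 0, 0, 0, 1, 0, 0, 4, 0, 0, 0, 1, 0, 0, 6, 0, 0, 0, 1, 0, 0, 8, 0, 0, 0, 1, 0, 0, 10, 0, 0, 0, 1])

```text
clock: 15.25
ee_pos: [0.584, -0.1767, 0.1702]
tool_rot: [-180.0, -0.0, -14.0]
force: [0.7, 0.9, -6.2]
gripper_width: 0.0251
gripper_force: 61.0
```

Call:
jog_arm(rows=[0, 0, 1.5, 0, 0, 0, 1, 0, 0, 3, 0, 0, 0, 1, 0, 0, 4.5, 0, 0, 0, 1, 0, 0, 6, 0, 0, 0, 1, 0, 0, 7, 0, 0, 0, 1])

```text
clock: 15.75
ee_pos: [0.5839, -0.1768, 0.1632]
tool_rot: [-180.0, 0.0, -14.0]
force: [0.7, 1.8, -7.0]
gripper_width: 0.0249
gripper_force: 60.9
```

Call:
jog_arm(rows=[0, 0, 0.5, 0, 0, 0, 1, 0, 0, 1, 0, 0, 0, 1, 0, 0, 1.5, 0, 0, 0, 1, 0, 0, 2, 0, 0, 0, 1, 0, 0, 2, 0, 0, 0, 1])

```text
clock: 16.25
ee_pos: [0.5839, -0.1768, 0.1612]
tool_rot: [-180.0, 0.0, -14.0]
force: [0.1, 1.5, -7.2]
gripper_width: 0.0248
gripper_force: 60.9
```

Call:
jog_arm(rows=[0, 0, 0.5, 0, 0, 0, 1, 0, 0, 1, 0, 0, 0, 1, 0, 0, 1.5, 0, 0, 0, 1, 0, 0, 2, 0, 0, 0, 1, 0, 0, 2, 0, 0, 0, 1])

```text
clock: 16.75
ee_pos: [0.5839, -0.1768, 0.1592]
tool_rot: [-180.0, 0.0, -14.0]
force: [0.7, 1.5, -5.6]
gripper_width: 0.025
gripper_force: 60.9
```

Call:
jog_arm(rows=[0, 0, 0.5, 0, 0, 0, 1, 0, 0, 1, 0, 0, 0, 1, 0, 0, 1.5, 0, 0, 0, 1, 0, 0, 1.5, 0, 0, 0, 1, 0, 0, 1.5, 0, 0, 0, 1])

```text
clock: 17.25
ee_pos: [0.5839, -0.1768, 0.1577]
tool_rot: [180.0, 0.0, -14.0]
force: [0.1, 0.7, -7.9]
gripper_width: 0.0252
gripper_force: 60.9
```

Call:
jog_arm(rows=[0, 0, 0.5, 0, 0, 0, 1, 0, 0, 1, 0, 0, 0, 1, 0, 0, 1.5, 0, 0, 0, 1, 0, 0, 1.5, 0, 0, 0, 1, 0, 0, 1.5, 0, 0, 0, 1])

```text
clock: 17.75
ee_pos: [0.5842, -0.1769, 0.1569]
tool_rot: [180.0, -0.1, -14.0]
force: [-0.3, 2.0, -1.8]
gripper_width: 0.0249
gripper_force: 61.7
```

Call:
jog_arm(rows=[0, 0, 0.3, 0, 0, 0, 1, 0, 0, 0.6, 0, 0, 0, 1, 0, 0, 0.9, 0, 0, 0, 1, 0, 0, 0.9, 0, 0, 0, 1, 0, 0, 0.9, 0, 0, 0, 1])

```text
clock: 18.25
ee_pos: [0.5846, -0.1772, 0.1567]
tool_rot: [180.0, -0.1, -14.0]
force: [0.1, 2.3, 5.6]
gripper_width: 0.0246
gripper_force: 62.6
```

Home on the ball and pressed with about 12 N. I'll hold that briefly, ease off and release.

Call:
jog_arm(rows=[0, 0, 0, 0, 0, 0, 1, 0, 0, 0, 0, 0, 0, 1, 0, 0, -0.4, 0, 0, 0, 1, 0, 0, -0.8, 0, 0, 0, 1, 0, 0, -0.8, 0, 0, 0, 0.3])

```text
clock: 18.75
ee_pos: [0.5839, -0.1771, 0.1561]
tool_rot: [180.0, -0.0, -14.0]
force: [-0.6, -1.1, -0.5]
gripper_width: 0.0296
gripper_force: 0.0
```

Call:
jog_arm(rows=[0, 0, 0, 0, 0, 0, 0, 0, 0, 0, 0, 0, 0, -0.4, 0, 0, 0, 0, 0, 0, -0.6, 0, 0, 0, 0, 0, 0, -0.6, 0, 0, -5, 0, 0, 0, -0.6])

```text
clock: 19.25
ee_pos: [0.5834, -0.1766, 0.1606]
tool_rot: [-180.0, 0.1, -14.0]
force: [-0.1, 0.6, 0.3]
gripper_width: 0.0685
gripper_force: 0.0
```

Call:
jog_arm(rows=[0, 0, -20, 0, 0, 0, -0.6, 0, 0, -45, 0, 0, 0, -0.6, 0, 0, -70, 0, 0, 0, -0.6, 0, 0, -95, 0, 0, 0, -0.6, 0, 0, -110, 0, 0, 0, -0.6])

```text
clock: 19.75
ee_pos: [0.5845, -0.1771, 0.2741]
tool_rot: [180.0, -0.2, -14.0]
force: [0.0, -0.2, 0.2]
gripper_width: 0.0684
gripper_force: 0.0
```

Call:
jog_arm(rows=[-15, 0, 0, 0, 0, -0.145, -0.6, -30, 0, 0, 0, 0, -0.29, -0.6, -45, 0, 0, 0, 0, -0.435, -0.6, -60, 0, 0, 0, 0, -0.58, -0.6, -70, 0, 0, 0, 0, -0.725, -0.6])

```text
clock: 20.25
ee_pos: [0.5151, -0.1596, 0.2718]
tool_rot: [180.0, -0.0, 27.9]
force: [0.0, -0.3, 0.2]
gripper_width: 0.0679
gripper_force: 0.0
```

Call:
jog_arm(rows=[0, 0, 0, 0, 0, -0.145, 0, 0, 0, 0, 0, 0, -0.29, 0, 0, 0, 0, 0, 0, -0.435, 0, 0, 0, 0, 0, 0, -0.58, 0, 0, 0, 0, 0, 0, -0.725, 0])

```text
clock: 20.75
ee_pos: [0.516, -0.1598, 0.2717]
tool_rot: [180.0, 0.0, 69.4]
force: [-0.2, -0.8, -0.0]
gripper_width: 0.043
gripper_force: 0.0
```

Call:
jog_arm(rows=[0, 0, 0, 0, 0, -0.12, 0.4, 0, 0, 0, 0, 0, -0.12, 0.4, 0, 0, 0, 0, 0, -0.12, 0.4, 0, 0, 0, 0, 0, -0.12, 0.4, 0, 0, 0, 0, 0, -0.12, 0.4])

```text
clock: 21.25
ee_pos: [0.516, -0.1598, 0.2713]
tool_rot: [180.0, 0.0, 75.9]
force: [1.5, 0.0, 1.2]
gripper_width: 0.0258
gripper_force: 0.0
```

Run:
```python
from h import *
im,d,P=snap('wrist','w4'); to([.53,-.163,.2],76)
```

```text
t 21.3 pos [ 0.516  -0.1599  0.2712] rot [180.    0.   75.9] F [0.6 0.1 0.1] w 0.0257
  d [ 0.4 14.4 71.2] w [ 0.     0.    -0.002]
```

View pics/w4.png

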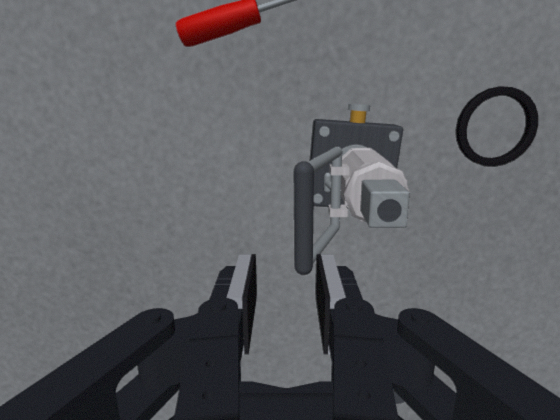

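The coupler stands upright on the stud, handle still up: bar centre (304,217), stem-top hole (389,209).

Run:
```python
from h import *
z=load('w4')
s=pt(z,389,209,.173);print('stem',s,pt(z,389,209))
b=pt(z,304,217,.192);b2=pt(z,304,217);print('bar',b,b2,np.linalg.norm((s-b)[:2]))
to([b[0],b[1],.19],76)
```

```text
stem [ 0.58198537 -0.1746361   0.173     ] [ 0.58201975 -0.17469978  0.1728343 ]
bar [ 0.52685768 -0.15961496  0.192     ] [ 0.5269877  -0.15830872  0.19575562] 0.05713753254774592
t 21.3 pos [ 0.516  -0.1599  0.2712] rot [180.    0.   75.9] F [0.6 0.1 0.1] w 0.0257
  d [ 2.9 10.5 81.2] w [ 0.     0.    -0.002]
```

Call:
jog_arm(rows=[3, 11, 15, 0, 0, 0, 0.4, 3, 11, 35, 0, 0, 0, 0.4, 3, 11, 55, 0, 0, 0, 0.4, 3, 11, 72, 0, 0, 0, 0.4, 3, 11, 84, 0, 0, 0, 0.4], newtons=20)

```text
clock: 21.8
ee_pos: [0.5272, -0.1591, 0.1847]
tool_rot: [-179.9, -0.0, 75.9]
force: [0.5, -0.2, -0.3]
gripper_width: 0.0259
gripper_force: 0.0
```

Call:
jog_arm(rows=[0, 0, 0, 0, 0, 0, 0.4, 0, 0, 0, 0, 0, 0, 1, 0, 0, 0, 0, 0, 0, 1, 0, 0, 0, 0, 0, 0, 1, 0, 0, 0, 0, 0, 0, 1])

```text
clock: 22.3
ee_pos: [0.5277, -0.1597, 0.1878]
tool_rot: [179.9, 0.0, 76.0]
force: [1.3, 0.2, -1.6]
gripper_width: 0.0111
gripper_force: 20.5
```

Call:
jog_arm(rows=[0, -6, 2.6, 0, 0, 0, 1, 0, -11.7, 5.7, 0, 0, 0, 1, 0, -17.2, 9.3, 0, 0, 0, 1, 0, -22.3, 13.4, 0, 0, 0, 1, 0, -27.1, 17.9, 0, 0, 0, 1])

```text
clock: 22.8
ee_pos: [0.5015, -0.1533, 0.1705]
tool_rot: [179.8, 0.0, 76.0]
force: [0.9, -0.6, 4.1]
gripper_width: 0.0109
gripper_force: 21.8
```

Call:
jog_arm(rows=[0, -4.3, 4.9, 0, 0, 0, 1, 0, -8.2, 10.2, 0, 0, 0, 1, 0, -11.6, 15.7, 0, 0, 0, 1, 0, -14.5, 21.6, 0, 0, 0, 1, 0, -16.5, 26.4, 0, 0, 0, 1])

```text
clock: 23.3
ee_pos: [0.4845, -0.1488, 0.1421]
tool_rot: [-179.9, -0.0, 76.0]
force: [0.5, 0.9, 4.8]
gripper_width: 0.0112
gripper_force: 22.9
```

Call:
jog_arm(rows=[0, -1, 3, 0, 0, 0, 1, 0, -1.9, 6.3, 0, 0, 0, 1, 0, -1.9, 6.3, 0, 0, 0, 1, 0, -1.9, 6.3, 0, 0, 0, 0.4, 0, -1.9, 6.3, 0, 0, 0, 0.4])

```text
clock: 23.8
ee_pos: [0.4829, -0.1485, 0.1362]
tool_rot: [-179.9, -0.0, 76.0]
force: [0.6, -0.6, 0.3]
gripper_width: 0.0256
gripper_force: 0.0
```

Call:
jog_arm(rows=[0, 0, -10, 0, 0, 0, 0.4, 0, 0, -25, 0, 0, 0, 0.4, 0, 0, -45, 0, 0, 0, 0.4, 0, 0, -45, 0, 0, 0, 1, 0, 0, -45, 0, 0, 0, 1])

```text
clock: 24.3
ee_pos: [0.4835, -0.1487, 0.1821]
tool_rot: [179.9, 0.0, 76.0]
force: [-0.2, 0.4, 0.6]
gripper_width: 0.0003
gripper_force: 0.0
```

Call:
jog_arm(rows=[0, 0, 0, 0, 0, 0, 1, 0, 0, 5, 0, 0, 0, 1, 0, 0, 10, 0, 0, 0, 1, 0, 0, 15, 0, 0, 0, 1, 0, 0, 18, 0, 0, 0, 1])

```text
clock: 24.8
ee_pos: [0.4828, -0.1483, 0.1625]
tool_rot: [-179.9, -0.0, 76.0]
force: [-0.0, 0.0, -1.5]
gripper_width: 0.0002
gripper_force: 0.0
```

Call:
jog_arm(rows=[0, 0, 1, 0, 0, 0, 1, 0, 0, 2, 0, 0, 0, 1, 0, 0, 3, 0, 0, 0, 1, 0, 0, 4, 0, 0, 0, 1, 0, 0, 5, 0, 0, 0, 1])

```text
clock: 25.3
ee_pos: [0.4832, -0.1486, 0.1588]
tool_rot: [180.0, 0.0, 76.0]
force: [-0.2, -0.5, 1.2]
gripper_width: 0.0001
gripper_force: 0.8
```

Call:
jog_arm(rows=[0, 0, 0.4, 0, 0, 0, 1, 0, 0, 0.8, 0, 0, 0, 1, 0, 0, 1.2, 0, 0, 0, 1, 0, 0, 1.6, 0, 0, 0, 1, 0, 0, 2, 0, 0, 0, 1])

```text
clock: 25.8
ee_pos: [0.4832, -0.1485, 0.1566]
tool_rot: [180.0, -0.0, 76.0]
force: [-1.0, 0.0, 0.8]
gripper_width: 0.0001
gripper_force: 0.7
```

Call:
jog_arm(rows=[0, 0, 0.4, 0, 0, 0, 1, 0, 0, 0.8, 0, 0, 0, 1, 0, 0, 1.2, 0, 0, 0, 1, 0, 0, 1.6, 0, 0, 0, 1, 0, 0, 2, 0, 0, 0, 1])

```text
clock: 26.3
ee_pos: [0.4832, -0.1486, 0.1546]
tool_rot: [180.0, -0.0, 76.0]
force: [-1.1, 0.0, 2.0]
gripper_width: -0.0001
gripper_force: 0.7
```

Call:
jog_arm(rows=[0, 0, 0.4, 0, 0, 0, 1, 0, 0, 0.8, 0, 0, 0, 1, 0, 0, 1.2, 0, 0, 0, 1, 0, 0, 1.6, 0, 0, 0, 1, 0, 0, 2, 0, 0, 0, 1])

```text
clock: 26.8
ee_pos: [0.4833, -0.1486, 0.1527]
tool_rot: [180.0, 0.0, 76.0]
force: [-0.8, 0.0, 3.3]
gripper_width: -0.0001
gripper_force: 1.5
```

Run:
```python
from h import *
im,d,P=snap('wrist','w5'); to([.5,-.15,.15],76)
im=cv2.imread('pics/w5.png')[60:400,150:470]; cv2.imwrite('pics/w5c.png',cv2.resize(im,(560,595)))
```

```text
t 26.85 pos [ 0.4833 -0.1486  0.1527] rot [180.   0.  76.] F [-1.2  0.4  2.3] w 0.0003
  d [ 2.7 16.5  2.7] w [ 0.     0.    -0.001]
```

View pics/w5c.png

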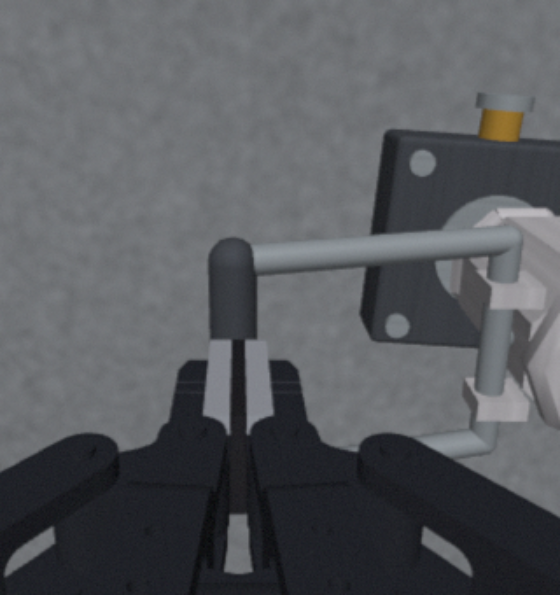

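The shut fingertips are resting on the bar, centred at about (237,340), and the coupler is upright. I'll keep pressing until the stop shows.

Call:
jog_arm(rows=[0, 0, 0.5, 0, 0, 0, 1, 0, 0, 1, 0, 0, 0, 1, 0, 0, 1.5, 0, 0, 0, 1, 0, 0, 2, 0, 0, 0, 1, 0, 0, 2.5, 0, 0, 0, 1])

```text
clock: 27.35
ee_pos: [0.4832, -0.1486, 0.15]
tool_rot: [-180.0, -0.0, 76.0]
force: [-0.8, -0.0, 3.0]
gripper_width: 0.0001
gripper_force: 1.5
```

Run:
```python
from h import *
im,d,P=snap('wrist','w6'); im,d,P=snap('scene','s6'); to([.5,-.15,.15],76)
for f in ['w5','w6']:
    z=load(f)
    for c in [(232,270),(233,300),(300,258),(400,248),(480,240),(493,345)]:
        u,v=150+c[0]*320/560,60+c[1]*340/595; print(f,c,pt(z,u,v).round(4))
z=load('w4');print([pt(z,*p).round(4) for p in [(304,180),(304,250),(335,165),(340,172),(337,185)]])
im=cv2.imread('pics/s6.png')[130:300,120:320]; cv2.imwrite('pics/s6c.png',cv2.resize(im,(700,595),interpolation=2))
```

```text
t 27.45 pos [ 0.4832 -0.1485  0.15  ] rot [-180.   -0.   76.] F [-1.4  0.7  2.4] w 0.0001
  d [ 2.6 16.7 -0. ] w [-0.    -0.    -0.001]
w5 (232, 270) [ 0.4884 -0.1207  0.1435]
w5 (233, 300) [ 0.4866 -0.1284  0.1424]
w5 (300, 258) [ 0.5045 -0.1241  0.1364]
w5 (400, 248) [ 0.5297 -0.1297  0.1303]
w5 (480, 240) [ 0.5512 -0.1347  0.1247]
w5 (493, 345) [ 0.5509 -0.1658  0.1238]
w6 (232, 270) [ 0.4882 -0.1209  0.14  ]
w6 (233, 300) [ 0.4866 -0.128   0.1406]
w6 (300, 258) [ 0.5044 -0.1232  0.136 ]
w6 (400, 248) [ 0.5294 -0.1293  0.1285]
w6 (480, 240) [ 0.5501 -0.1333  0.1254]
w6 (493, 345) [ 0.5502 -0.1648  0.1227]
[array([ 0.5323, -0.1364,  0.1948]), array([ 0.5219, -0.1798,  0.1947]), array([ 0.5576, -0.1477,  0.1247]), array([ 0.5598, -0.153 ,  0.129 ]), array([ 0.5558, -0.1635,  0.1249])]
```

View pics/s6c.png

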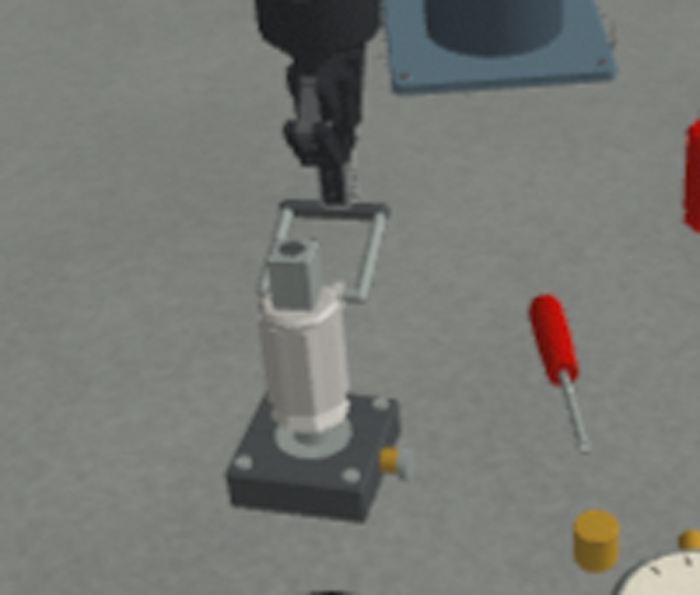

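The coupler is upright on the stud with the tip on the bar, and the bar still gives at 2 to 3 N. I'll press on.

Call:
jog_arm(rows=[0, 0, 0.5, 0, 0, 0, 1, 0, 0, 1, 0, 0, 0, 1, 0, 0, 1.5, 0, 0, 0, 1, 0, 0, 2, 0, 0, 0, 1, 0, 0, 2, 0, 0, 0, 1])

```text
clock: 27.95
ee_pos: [0.4834, -0.1486, 0.1482]
tool_rot: [180.0, 0.0, 76.0]
force: [-0.0, 0.1, 3.3]
gripper_width: -0.0
gripper_force: 2.1
```

Call:
jog_arm(rows=[0, 0, 0.5, 0, 0, 0, 1, 0, 0, 1, 0, 0, 0, 1, 0, 0, 1.5, 0, 0, 0, 1, 0, 0, 2, 0, 0, 0, 1, 0, 0, 2, 0, 0, 0, 1])

```text
clock: 28.45
ee_pos: [0.4834, -0.1487, 0.1464]
tool_rot: [180.0, 0.0, 76.0]
force: [-1.7, 0.3, 6.6]
gripper_width: 0.0
gripper_force: 3.3
```

Call:
jog_arm(rows=[0, 0, 0.4, 0, 0, 0, 1, 0, 0, 0.8, 0, 0, 0, 1, 0, 0, 1.2, 0, 0, 0, 1, 0, 0, 1.5, 0, 0, 0, 1, 0, 0, 1.5, 0, 0, 0, 1])

```text
clock: 28.95
ee_pos: [0.4827, -0.1484, 0.1452]
tool_rot: [-180.0, 0.0, 76.0]
force: [-5.2, 0.8, 10.8]
gripper_width: 0.0
gripper_force: 5.5
```

Call:
jog_arm(rows=[0, 0, 0.3, 0, 0, 0, 1, 0, 0, 0.6, 0, 0, 0, 1, 0, 0, 0.9, 0, 0, 0, 1, 0, 0, 0.9, 0, 0, 0, 1, 0, 0, 0.9, 0, 0, 0, 1])

```text
clock: 29.45
ee_pos: [0.4823, -0.1483, 0.1446]
tool_rot: [-179.9, 0.0, 76.0]
force: [-7.0, 2.4, 13.5]
gripper_width: -0.0002
gripper_force: 6.8
```

Firm stop at about 15 N. Backing off to inspect.

Call:
jog_arm(rows=[0, 0, -1, 0, 0, 0, 1, 0, 0, -3, 0, 0, 0, 1, 0, 0, -15, 0, 0, 0, 1, 0, 0, -40, 0, 0, 0, 1, 0, 0, -70, 0, 0, 0, 1])

```text
clock: 29.95
ee_pos: [0.4823, -0.1481, 0.2136]
tool_rot: [-179.8, -0.1, 76.0]
force: [-0.2, 0.2, 1.3]
gripper_width: 0.0005
gripper_force: 0.0
```

Call:
jog_arm(rows=[0, -15, -20, 0, 0, 0, 1, 0, -30, -40, 0, 0, 0, 1, 0, -30, -45, 0, 0, 0, 1, 0, -30, -45, 0, 0, 0, 1, 0, -30, -45, 0, 0, 0, 1])

```text
clock: 30.45
ee_pos: [0.4543, -0.1413, 0.2579]
tool_rot: [-180.0, -0.0, 76.0]
force: [-0.3, 0.2, 0.3]
gripper_width: -0.0
gripper_force: 0.0
```

Run:
```python
from h import *
im,d,P=snap('wrist','w7'); im,d,P=snap('scene','s7'); to([.5,-.15,.15],76)
```

```text
t 30.55 pos [ 0.4541 -0.1412  0.2575] rot [-179.9   -0.    76. ] F [0.2 0.6 0.2] w -0.0003
  d [  2.5  46.9 107.4] w [-0.002 -0.001 -0.001]
```

View pics/w7.png

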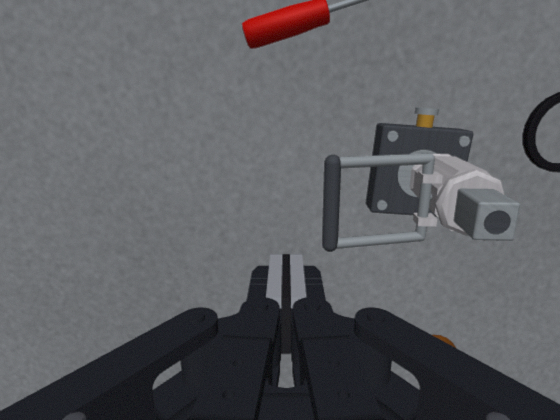

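Handle lowered: bar (331,202), hinge rod (426,200), stem-top hole (497,220). Checking the handle angle and the tilt.

Run:
```python
from h import *
z=load('w7');C=cloud(z)
def med(u,v,r=2): return np.median(C[v-r:v+r+1,u-r:u+r+1].reshape(-1,3),0)
b=np.mean([med(331,v) for v in range(175,235,5)],0)-[0,0,.006]
h=np.mean([med(426,v,1) for v in range(190,211,4)],0)-[0,0,.004]
s=med(497,220)
a=np.radians(-14);X=np.array([np.cos(a),np.sin(a)])
print('bar',b,'hinge',h,'stem',s)
print('bar-hinge r',np.linalg.norm(b-h),'angle above level',np.degrees(np.arctan2(b[2]-h[2],(h-b)[:2]@X)))
print('bar-stem dx',(s-b)[:2]@X,'dz',s[2]-b[2],'hinge-stem dx',(s-h)[:2]@X,'dz',s[2]-h[2])
# stem face top plane & arms
for v0,u in [(161,0),(239,0)]:
    P=np.array([med(u,v0 + int((u-345)*(-3 if v0==161 else -5)/80),1) for u in range(345,415,5)])
    x=P[:,:2]@X; print('arm slope deg',np.degrees(np.arctan(np.polyfit(x,P[:,2],1)[0])))
```

```text
bar [ 0.48489599 -0.14861247  0.13413294] hinge [ 0.55621128 -0.16966448  0.11924827] stem [ 0.58216644 -0.17442182  0.17285212]
bar-hinge r 0.0758327850483686 angle above level 11.329726020652929
bar-stem dx 0.1006249517880613 dz 0.038719184316684224 hinge-stem dx 0.026335086509549733 dz 0.053603850159395644
arm slope deg -11.5290816978295
arm slope deg -10.90670509315608
```

Stem to bar and stem to hinge both match the locked geometry (handle at about 0), with the coupler leaning about 4° (0.07 rad, limit 0.15). The underside centre is about 5 mm off the block's centre, so I'm handing in.

```bash
python3 -c "
from plant import manip
print(manip.finish_job())"
```

```text
the job is handed in; nothing more can be done
None
```

The job is handed in at about 30.6 s of the 72 s: the coupler is home on the ball, was pressed there with about 12 N before release, and its handle is down to its stop. My last camera check had it leaning about 4°, within the limit. `finish_job()` returned no verdict.

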